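# Pack the typewriter spares box

## Robot

A 6-joint arm with a two-finger parallel gripper is mounted at the origin on the work surface. World frame = base frame: x ahead of the robot, y to its left, z up, the work surface at z = 0. Lengths are in mm, angles in rad, forces in N, time in s.
With the tool pointing down it reaches from about 350 to 975 mm from the base axis. Payload 7.1 kg.
Tool frame: the origin (TCP) lies between the finger pads; the fingertips stand 8 mm ahead of it and the grasp point (between the pads) lies 11 mm behind it; z points along the fingers, y is the line along which they close (so a half turn about z gives the same grasp; the last joint's range is limited). The gripper opens to 88 mm and grips with 3 to 60 N. Pads are 20 mm wide; open, the fingers measure 115 mm over their backs; the gripper's body (75 mm by 178 mm) begins 61 mm behind the grasp point.
Start: joints at [1.248, 0.423, 1.63, -0, 1.089, -0.019], TCP at [186.936, 596.372, 230.675] pointing down, gripper open.
Joint ranges: [-3, 3], [-0.9, 2.11], [0.09, 2.58], [-1.31, 4.45], [0.11, 2.69], [-2.54, 2.54]. Speed limits (rad/s): [2.39, 2.39, 3.01, 3.14, 3.14, 3.14].

## Interface

Orientations are given as a unit quaternion [w, x, y, z].
In Python, from cell import ctrl gives the robot as it stands. The module is installed in compiled form; this text tells all that it offers. Calls block until the motion is done:
- ctrl.move_pose(position, orientation): joint-space move of the TCP to a pose.
- ctrl.movel(position, rotation=None, max_speed=150): straight line of the TCP; rotation=None keeps the orientation; max_speed is the mean speed in mm/s.
- ctrl.move_joints(angles): joint-space move.
- ctrl.gripper_to(opening): finger opening in mm; the grip force is fixed at half the most; returns when the fingers have stopped.
- ctrl.pause(seconds).
- ctrl.ik(position, orientation): joint angles nearest the present ones, or None.
- ctrl.state(): the state.
- ctrl.snapshot(name): name is "scene" or "top" or "wrist"; returns the picture (480x640x3 uint8, red, green, blue); there is no depth.
- ctrl.calibration(name): a dict with "fx", "fy", "cx", "cy" (pixels), "R" (3x3) and "t" (3): a world point X has camera coordinates R X + t. Camera axes: x right, y down, z forward; pixel columns grow to the right and rows downward; lengths in mm; the calibration is good to about 2 mm. A picture is of the moment at which its call begins: read the wrist's pose just before it. calibration takes no time and is no camera call; for the wrist camera it gives the pose at the moment of the call.
A pose or a line that the arm cannot do raises ctrl.MotionError and nothing moves.
- ctrl.hand_in(): hands the job in; it is judged then, once.
The state is a dict: "time": time; "joint_pos": joint angles; "qvel": joint speeds; "effort": joint torques, N m; "tcp_pos": TCP position; "tcp_rot": TCP orientation; "contact_force": force on the tool from outside, world axes, zero at the start; "ft_torque": the same for the moment, N m; "width": finger opening in mm; "finger_force": force on a finger pad.
Only numpy, scipy, OpenCV 4.12 (cv2) and the standard library are available. Lean on these libraries where they do the work, as an engineer would, in place of code of your own. Each camera call takes 0.05 s, during which the arm holds its last target. There are 200 camera calls.

## Task

Pack the three loose spares into the open teak box so that each is fully home: the steel feed roll flat on the floor of the box and lying across it, the brass bell bracket standing over the roll with the roll under its bridge and both feet flat on the floor, and the black spool lying flat, boss up, on the bracket's long forked foot. Lower each part into place, do not drop any, let go of them, and leave the other things on the counter where they are.

Things in the scene. Friction and masses are not known exactly. Their poses are not given: they have to be found in the camera images.
- box: Open teak box with small brass corner straps, fixed to the counter: outside 131 (x) x 90 (y) x 34 mm high, walls 8 mm, floor 6 mm thick; inside 115 (x) x 74 (y) mm and 28 mm deep, the top 7 mm of the inner faces sloping 3.5 mm outward as a lead-in, empty at the start. Origin at the centre of its underside, on the counter; x along its long side, z up. The two ends are alike.
- box_floor (a point): Centre of the box's inner floor, 6 mm above the counter; axes as the box's.
- feed_roll: Steel feed roll, 66 mm long along its own y, lying down: a round roll 14 mm in diameter over the middle 48 mm, held there, and at each end a square dark steel bearing block 20 x 20 mm and 9 mm long, whose flats keep it from rolling. Origin at mid-length on its underside, z up; its axis is 10 mm above. About 100 g.
- feed_roll_axis (a point): Mid-length point on the feed roll's axis, 10 mm above what it lies on; y along the roll.
- bracket: Brass bell bracket, 109 (x) x 66 (y) mm, 4 mm metal, feet down, about 280 g. Along x in mm: short foot -54.5 to -41.5, upright to -37.5, tunnel open along y to -9.5 under a bridge (underside 24 up, top 28), upright to -5.5, forked foot to +54.5. A steel bell stands on the bridge; hold it there, its weight is nearly below. Origin mid-length at the feet's underside. May go in either way round.
- bell (a point): On the bell's axis, halfway up its side, 36 mm above the underside of the feet (bracket x = -23.5 mm). The bell is an upright cylinder 32 mm in diameter from 31 to 41 mm up, then a shallow dome to 47 mm. Axes as the bracket's.
- under_bridge (a point): Middle of the tunnel below the bell, level with the underside of the feet (bracket x = -23.5 mm, z = 0). The tunnel is 28 mm wide along x and 24 mm high. Axes as the bracket's.
- fork (a point): Where the centre of the spool's underside belongs on the forked foot: bracket x = +26 mm, z = 4 mm, the top of the arms. The fork is two flat arms, each 14 mm wide (y from 19 to 33 mm either side) and 4 mm thick. Axes as the bracket's.
- spool: Black bakelite ribbon spool: two flanges 57 mm in diameter, 16 mm high in all, with a round boss 18 mm in diameter standing 18 mm above the upper flange (top at 34 mm), by which it is held. Stands boss up. Origin at the centre of its underside, z up. About 70 g.
- type_stand: Slotted teak stand of chrome type bars, 70 x 170 mm, 120 mm high, fixed to the counter; leave alone. Origin at the centre of its underside.
- box_lid: Deep teak lid of the box, 135 x 94 x 36 mm, lying top up; leave alone. Origin at the centre of its underside.
- screwdriver: Screwdriver with a dark wooden handle, 190 mm long, lying down; leave alone. Origin on its underside.
- oil_can: Small copper oil can with an upright spout, 62 mm in diameter, 120 mm high; leave alone. Origin at the centre of its underside.
- screw_jar: Glass jar of screws with a metal lid, 56 mm in diameter, 62 mm high; leave alone. Origin at the centre of its underside.
- platen_knob: Black ribbed platen knob lying on its face, 38 mm in diameter, with a 20 mm chrome hub on top, 28 mm high; leave alone. Origin at the centre of its underside.
- brush: Cleaning brush, 170 mm long, lying down; leave alone. Origin on its underside.
Things that resemble listed ones, but are neither listed nor needed, are in the scene too. What is shaped like the box but pink or turquoise is not meant. Leave any purple look-alike of the spool alone.

How it is judged:
By the outcome, as a careful person would: the job done as asked, in the order asked, and still so for the second after the job is handed in, with the robot touching nothing.
It also fails if it takes over 70 s, if anything falls off the work surface, if the arm or the gripper's body presses on something with over 40 N, if the wrist force passes 120 N, or if a joint passes its speed limit or range.

## Working session

There is one attempt and no reset: what is moved stays moved. The work goes in short steps, each a Python script; the robot and the scene stay as the last script left them, time stands still between calls to the robot, and variables do not carry over. Pictures are saved under pics/ and viewed, at most 10 in all, crops included, and the job is handed in when it is done.

```bash
mkdir -p pics
python3 - <<'E'
from cell import ctrl
import cv2,json
for n in("scene","top"):
    im=ctrl.snapshot(n); cv2.imwrite(f"pics/{n}0.png",im[:,:,::-1])
    c=ctrl.calibration(n); print(n,c)
print(ctrl.state()["tcp_rot"],ctrl.state()["time"]); print(ctrl.calibration("wrist"))
E
```

```text
scene {'fx': 517.9231590997748, 'fy': 517.9231590997748, 'cx': 315.3958715887719, 'cy': 237.9321386918855, 'R': array([[ 0.71716288,  0.69672508,  0.01586107],
       [ 0.46069357, -0.45688484, -0.76093211],
       [-0.5229138 ,  0.55301936, -0.64863761]]), 't': array([-409.13152368, -186.96546233, 1409.50617412])}
top {'fx': 471.7511988059592, 'fy': 471.7511988059592, 'cx': 330.73710812340073, 'cy': 239.6738548832853, 'R': array([[-0.02634982, -0.99948085,  0.01853972],
       [-0.99650086,  0.02479062, -0.07982141],
       [ 0.07932035, -0.02057813, -0.99663676]]), 't': array([  34.66093558,  552.61598546, 1055.7716254 ])}
[-1.11373685e-04  1.51309401e-01  9.88486211e-01 -6.80095127e-04] 0.1
{'fx': 356.8282880369058, 'fy': 356.8282880369058, 'cx': 321.4002611030325, 'cy': 235.6293098217415, 'R': array([[ 0.29994772,  0.95395442, -0.00152738],
       [ 0.92416103, -0.29018214,  0.24843655],
       [ 0.23655393, -0.07592952, -0.96864697]]), 't': array([-623.69114993,  -29.69400978,  389.98228131])}
```

View pics/top0.png

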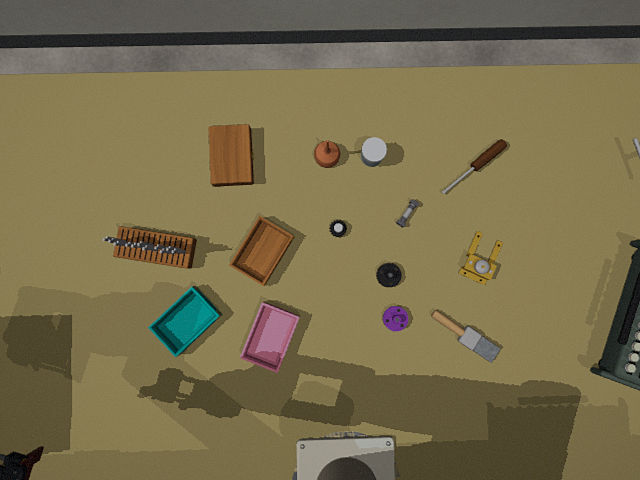

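View pics/scene0.png

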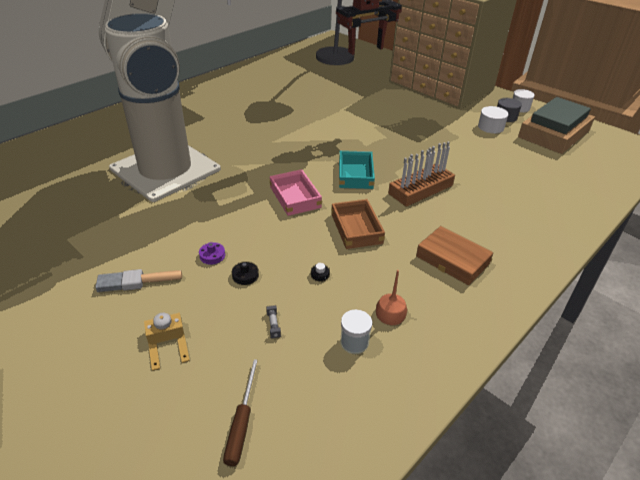

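The top view shows the teak box at (263,250), the roll at (407,213), the bracket at (481,262) with its fork towards the top of the image, and the black spool at (389,274). The purple look-alike is at (396,318). Next: rough positions, then close wrist looks.

```bash
cat > h.py <<'E'
import numpy as np, cv2
from cell import ctrl
from scipy.spatial.transform import Rotation as Ro
def cast(c,uv,z):
    uv=np.atleast_2d(np.asarray(uv,float)); R,t=np.array(c["R"]),np.array(c["t"])
    C=-R.T@t; d=np.c_[(uv[:,0]-c["cx"])/c["fx"],(uv[:,1]-c["cy"])/c["fy"],np.ones(len(uv))]@R
    return C+d*((z-C[2])/d[:,2])[:,None]
def proj(c,X):
    p=np.atleast_2d(X)@np.array(c["R"]).T+np.array(c["t"])
    return np.c_[c["fx"]*p[:,0]/p[:,2]+c["cx"],c["fy"]*p[:,1]/p[:,2]+c["cy"]]
def quat(yaw):  # tool down; yaw = direction (rad) of tool y (closing line), mod pi, in the world
    y=np.array([np.cos(yaw),np.sin(yaw),0]); z=np.array([0,0,-1.]); x=np.cross(y,z)
    return Ro.from_matrix(np.c_[x,y,z]).as_quat(scalar_first=True)
def best(pos,yaw):  # of the two half-turn twins the one with the smaller last-joint travel
    c=[]
    for k in(0,np.pi):
        q=ctrl.ik(list(pos),list(quat(yaw+k)))
        if q is not None: c.append((abs(q[5]),yaw+k))
    return quat(min(c)[1])
def shot(name,cam="wrist"):
    c=ctrl.calibration(cam); im=ctrl.snapshot(cam)[:,:,::-1].copy()
    np.save(f"pics/{name}.npy",{k:np.array(v) for k,v in c.items()},allow_pickle=True); cv2.imwrite(f"pics/{name}.png",im)
    return c,im
def load(name): return np.load(f"pics/{name}.npy",allow_pickle=True).item(), cv2.imread(f"pics/{name}.png")
E
python3 - <<'E'
from h import *
c=ctrl.calibration("top")
for n,uv,z in(("box",(263,250),20),("roll",(407,213),10),("bell",(482,267),40),("spool",(389,274),25),("lid",(231,155),36)): print(n,cast(c,uv,z).round(0))
w=ctrl.calibration("wrist"); C=-np.array(w["R"]).T@np.array(w["t"]); s=ctrl.state()
print("cam rel tcp",C-s["tcp_pos"]); M=Ro.from_quat(s["tcp_rot"],scalar_first=True); print(M.as_matrix().round(2), "cam in tool",M.inv().apply(C-s["tcp_pos"]), "view dir in tool",M.inv().apply(w["R"][2]))
for p in((560,-170),(540,150)):
  for y in(1.57,-1.57): print(ctrl.ik([p[0]-60,p[1],280],list(quat(y))))
E
```

```text
box [[534. 175.  20.]]
roll [[ 612. -159.   10.]]
bell [[ 482. -318.   40.]]
spool [[ 472. -110.   25.]]
lid [[751. 243.  36.]]
cam rel tcp [-64.54112603  20.04533875 154.19816026]
[[-0.95  0.3  -0.  ]
 [ 0.3   0.95 -0.  ]
 [ 0.   -0.   -1.  ]] cam in tool [  67.5843183    -0.3915267  -154.19679571] view dir in tool [-2.48449414e-01 -3.56282719e-04  9.68644807e-01]
[-3.50273605e-01  2.22966501e-01  1.79588895e+00 -4.44089210e-16
  1.12273720e+00 -1.92027361e+00]
[-3.50273605e-01  2.22966501e-01  1.79588895e+00 -4.44089210e-16
  1.12273720e+00  1.21972639e+00]
[ 2.79219510e-01  1.83003511e-01  1.84713959e+00 -4.44089210e-16
  1.11144955e+00 -1.29078049e+00]
[ 2.79219510e-01  1.83003511e-01  1.84713959e+00 -4.44089210e-16
  1.11144955e+00  1.84921951e+00]
```

Run:
```python
from h import *
for n,(x,y),z in(("box",(534,175),190),("spool",(472,-110),170),("bracket",(490,-310),190),("roll",(612,-159),170)):
    p=[x,y,z]; ctrl.move_pose(p,list(quat(np.arctan2(y,x)))); ctrl.pause(.15); shot("w_"+n)
print(ctrl.state()["time"])
ims=[load("w_"+n)[1] for n in("box","spool","bracket","roll")]
m=np.vstack([np.hstack(ims[:2]),np.hstack(ims[2:])]); cv2.imwrite("pics/mont.png",cv2.resize(m,(800,600),interpolation=cv2.INTER_AREA))
```

```text
5.625
```

View pics/mont.png

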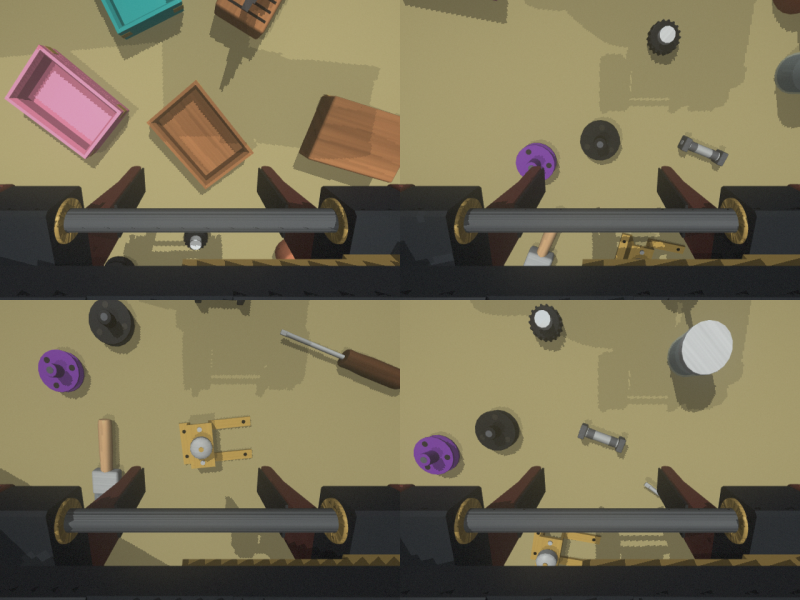

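The wrist views are clear. In montage pixels the box is at (200,135) in the first, the spool at (600,140) in the second, the bracket at (212,443) in the third with its fork to image right, and the roll at (602,437) in the fourth. Next I segment each one.

```bash
cat > seg.py <<'E'
from h import *
def blob(m,near):  # contour (pixels) of the blob nearest to a pixel
    m=cv2.morphologyEx(m.astype(np.uint8)*255,cv2.MORPH_CLOSE,np.ones((3,3)))
    cs=[k for k in cv2.findContours(m,cv2.RETR_EXTERNAL,cv2.CHAIN_APPROX_NONE)[0] if cv2.contourArea(k)>150]
    return min(cs,key=lambda k:-cv2.pointPolygonTest(k,tuple(map(float,near)),True))
def rect(c,k,z):   # contour cast on plane z -> centre, sizes (long, short), yaw of the long side
    X=cast(c,k[:,0,:],z)[:,:2]; (ctr,(w,h),_)=r=cv2.minAreaRect(X.astype(np.float32)); b=cv2.boxPoints(r)
    e=max((b[1]-b[0],b[2]-b[1]),key=np.linalg.norm); return np.array(ctr),sorted((w,h))[::-1],np.arctan2(e[1],e[0])
E
python3 - <<'E'
from seg import *
tiles=[]
for n,uv,z in(("box",(320,216),34),("spool",(320,224),16),("bracket",(330,230),4),("roll",(322,218),20)):
    c,im=load("w_"+n); hsv=cv2.cvtColor(im,cv2.COLOR_BGR2HSV).astype(int); H,S,V=hsv[...,0],hsv[...,1],hsv[...,2]
    cn=hsv[40:60,20:40] if n=="spool" else hsv[250:260,300:310]
    m={"box":(H<18)&(S>90),"spool":(V<75)&(S<110),"bracket":(S>150)&(H>14),"roll":(S<70)&(V>20)}[n]
    print(n,"counter hsv",np.median(cn.reshape(-1,3),0),"obj",hsv[uv[1],uv[0]])
    try:
        k=blob(m,uv); print(rect(c,k,z)); cv2.drawContours(im,[k],-1,(0,0,255),1)
    except Exception as e: print(e)
    tiles.append(cv2.resize(im[uv[1]-90:uv[1]+90,uv[0]-120:uv[0]+120],(400,300),interpolation=cv2.INTER_CUBIC))
cv2.imwrite("pics/seg.png",np.vstack([np.hstack(tiles[:2]),np.hstack(tiles[2:])]))
E
```

```text
box counter hsv [ 14. 130. 108.] obj [ 14 139 147]
(array([532.86175537, 177.10527039]), [131.34188842773438, 90.13484954833984], np.float32(-0.5676006))
spool counter hsv [ 24.  86. 161.] obj [33 42 61]
(array([ 470.88919067, -110.68195343]), [56.195499420166016, 55.10661315917969], np.float32(1.3431934))
bracket counter hsv [ 21.  136.5 184. ] obj [ 45   6 165]
min() iterable argument is empty
roll counter hsv [ 24.  85. 166.] obj [ 45   3 175]
(array([ 613.12939453, -158.24734497]), [66.39335632324219, 22.880229949951172], np.float32(-0.6043401))
```

View pics/seg.png

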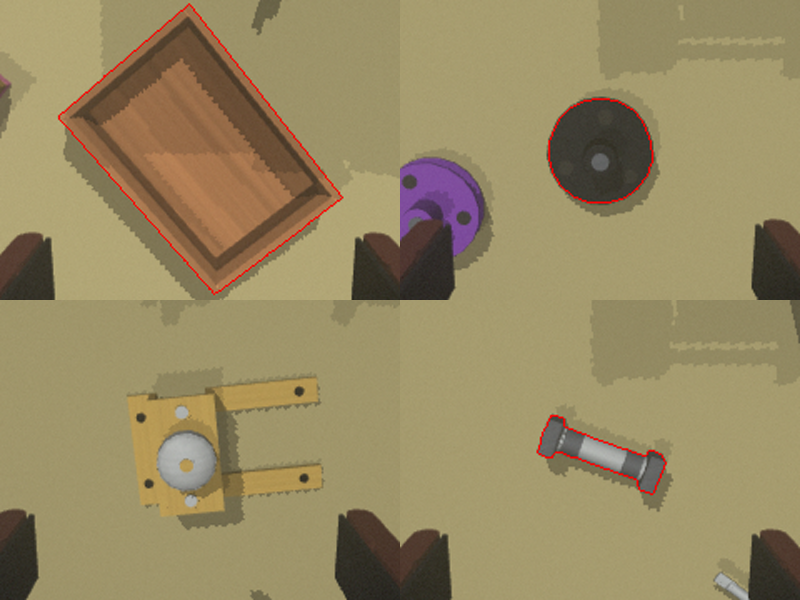

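The contours fit: box 131.3 x 90.1 mm, roll 66 mm long, spool flange 56 mm. In the bracket tile the fork-tip outer corners are at (317,377) and (323,487), and the short-foot outer corners at (128,397) and (141,504). The brass mask needs a lower threshold.

Run:
```python
from seg import *
c,im=load("w_bracket"); hsv=cv2.cvtColor(im,cv2.COLOR_BGR2HSV).astype(int)
T=lambda p,uv:np.array([[(a%400)*.6+uv[0]-120,(b%300)*.6+uv[1]-90] for a,b in p])
pk=T([(317,377),(323,487),(128,397),(141,504)],(330,230))
X=cast(c,pk,4)[:,:2]; print("corners",X.round(1)); 
L=lambda a,b:np.linalg.norm(X[a]-X[b]).round(1)
print("widths(66)",L(0,1),L(2,3),"lengths(109)",L(0,2),L(1,3)); ctr=X.mean(0); ax=X[0]+X[1]-X[2]-X[3]; yaw=np.arctan2(ax[1],ax[0])
print("ctr",ctr,"yaw",yaw,"bell pred",ctr-23.5*np.array([np.cos(yaw),np.sin(yaw)]))
H,S,V=[hsv[...,i] for i in range(3)]
print("brass",hsv[265,275],hsv[212,300+210-200])
m=((S<60)&(V>60)); k=blob(m,(321,226)) 
(u,v),r=cv2.minEnclosingCircle(k); print("bell px",u,v,r,cast(c,(u,v),41),"dia",2*r/c["fx"]*(-(c["R"].T@c["t"])[2]-41))
m=(S>120)&(H<25); k=blob(m,(310,260)); print("mask rect z4",rect(c,k,4))
c,im=load("w_spool"); p=T([(600,161)],(320,224)); print("boss",cast(c,p,34))
ct,im=load("w_roll");
```

```text
corners [[ 568.3 -324. ]
 [ 539.4 -383.2]
 [ 470.8 -276.1]
 [ 441.6 -334.2]]
widths(66) 65.9 65.1 lengths(109) 108.6 109.4
ctr [ 505.00827349 -329.38135767] yaw -0.46035245494467725 bell pred [ 483.95471819 -318.94115608]
brass [ 25  82 161] [ 21 134 185]
bell px 321.5 236.0 18.172880172729492 [[ 484.13087363 -317.40347122   41.        ]] dia 30.859892658370747
mask rect z4 (array([ 502.71176147, -332.54815674]), [108.68795013427734, 74.79403686523438], np.float32(-0.46005028))
boss [[ 470.72876222 -111.69370053   34.        ]]
```

```bash
cat >> h.py <<'E'
BOX=np.array([532.9,177.1]); BY=-0.568; BX=np.array([np.cos(BY),np.sin(BY)])
def fz(): s=ctrl.state(); return np.round(s["contact_force"],1),np.round(s["tcp_pos"],1),round(s["width"],1),round(s["time"],2)
def pick(xy,z,yaw,open_,close,up=110):
    q=best([*xy,up],yaw); ctrl.gripper_to(open_); ctrl.move_pose([*xy,up],list(q)); ctrl.movel([*xy,z+15],max_speed=150); ctrl.movel([*xy,z],max_speed=50); ctrl.pause(.1)
    print("at",fz()); ctrl.gripper_to(close); ctrl.pause(.2); print("gripped",fz()); ctrl.movel([*xy,up],max_speed=120); ctrl.pause(.2); print("lifted",fz())
def lower(xy,z0,z,low=1.0,thr=4):
    ctrl.movel([*xy,z0],max_speed=100); ctrl.pause(.2); f0=ctrl.state()["contact_force"][2]
    ctrl.movel([*xy,z+1.5],max_speed=40); h=z+1.5; print("z0 f",f0,"near",fz())
    while h>z-low:
        h-=.5; ctrl.movel([*xy,h],max_speed=15); ctrl.pause(.05)
        if ctrl.state()["contact_force"][2]-f0>thr: break
    print("down h",h,fz())
E
python3 - <<'E'
from h import *
pick([612.8,-158.4],10,-0.604+np.pi/2,44,8)
s=ctrl.state()
t=BOX-23.5*BX; q=best([*t,110],BY); ctrl.move_pose([*t,110],list(q)); ctrl.pause(.2); print(fz())
c,im=shot("w_inroll"); cv2.imwrite("pics/inroll_c.png",im)
E
```

```text
at (array([ 0.1, -0.3, -0.3]), array([ 612.9, -158.4,   10.1]), 43.8, 8.83)
gripped (array([0.2, 0. , 1.3]), array([ 612.8, -158.4,   10.1]), 13.3, 9.62)
lifted (array([-0.4,  0.1, -1.6]), array([ 612.3, -158.3,  109.1]), 13.0, 10.81)
(array([-0. ,  0.2, -1.7]), array([513.3, 189.4, 110. ]), 13.6, 12.86)
```

View pics/inroll_c.png

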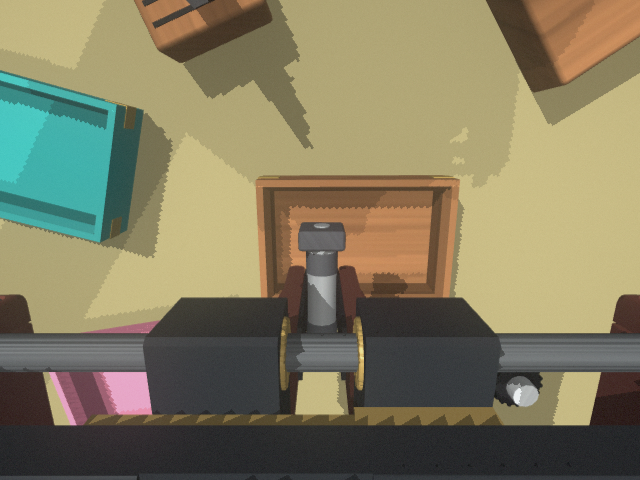

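The roll is held square between the fingers, with the end block at (322,237), over the left part of the box. The rim, columns 257–460, is parallel to the image edges. I check the block against the expected projection and lower.

Run:
```python
from h import *
c,im=load("w_inroll"); t=BOX-23.5*BX; n=np.array([-BX[1],BX[0]])
for sg in(1,-1):
  P=[[*(t+sg*33*n+e*BX),120] for e in(-10,10)]; print("exp block top outer edge",proj(c,P).round(0).tolist())
P=[[*(BOX+e*65.5*BX+sg*45*n),34] for sg in(1,-1) for e in(-1,1)]; print("exp rim",proj(c,P).round(0).tolist())
lower(t,45,16); ctrl.gripper_to(28); ctrl.pause(.2); print(fz())
ctrl.movel([*t,150],max_speed=150); c,im=shot("w_rollin"); 
u=proj(c,[*BOX,10])[0].astype(int); print(u); cv2.imwrite("pics/rollin_c.png",im[:300])
```

```text
exp block top outer edge [[296.0, 229.0], [344.0, 229.0]]
exp block top outer edge [[299.0, 368.0], [342.0, 368.0]]
exp rim [[255.0, 180.0], [460.0, 179.0], [261.0, 309.0], [447.0, 308.0]]
z0 f -0.35617682337514966 near (array([-0.5, -0.1, -0.7]), array([513.2, 189.8,  17.5]), 13.0, 14.74)
down h 15.5 (array([-2.1, -0.5,  6.1]), array([513.2, 189.8,  16. ]), 13.5, 15.94)
(array([ 0.7, -0.4, -1.2]), array([513.1, 189.7,  15.5]), 27.9, 16.61)
[349 225]
```

View pics/rollin_c.png

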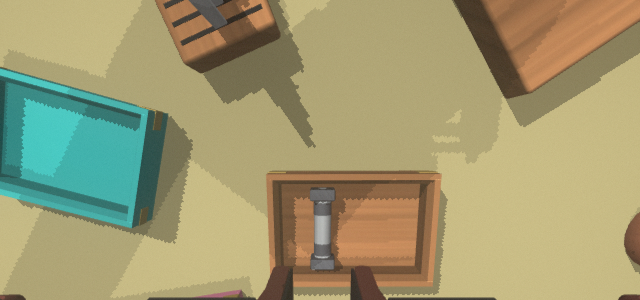

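The roll lies flat across the box with its blocks at (322,194) and (322,263). Contact came at the expected height. The bracket is next, gripped by the bell.

Run:
```python
from h import *
c,im=load("w_rollin"); n=np.array([-BX[1],BX[0]])
hsv=cv2.cvtColor(im,cv2.COLOR_BGR2HSV); m=((hsv[...,1]<60)&(hsv[...,2]>40)).astype(np.uint8); m[:180]=0; m[275:]=0; m[:,:290]=0; m[:,360:]=0
x,y,w,h=cv2.boundingRect(m); print(x,y,w,h); p=cast(c,[[x,y],[x+w,y]],26)[:,:2]-BOX; print("roll far top edge in box (exp x -33.5,-13.5, y 33)",(p@BX).round(1),(p@n).round(1))
pick([484.0,-318.3],38,-0.460,60,26,up=125)
t=BOX-23.5*BX; q=best([*t,125],BY); ctrl.move_pose([*t,125],list(q)); ctrl.pause(.2); print(fz())
c,im=shot("w_inbr"); 
for e,s in((54.5,33),(54.5,-33),(-54.5,33)):
    print(e,s,proj(c,[*(BOX+e*BX+s*n),125-38+4]).round(0))
cv2.imwrite("pics/inbr_c.png",im)
```

```text
290 187 64 86
roll far top edge in box (exp x -33.5,-13.5, y 33) [-48.3   1.3] [34.3 34.2]
at (array([-0.2,  0.4,  0.8]), array([ 484.1, -318.4,   38.1]), 59.9, 21.43)
gripped (array([-0.7,  1. ,  1.6]), array([ 484. , -318.3,   38. ]), 31.0, 22.19)
lifted (array([-0.9, -0.3, -3.3]), array([ 483.5, -318. ,  124.1]), 31.2, 23.27)
(array([ 0.4,  1. , -3.1]), array([513.4, 189. , 125. ]), 31.3, 25.32)
54.5 33 [[466. 209.]]
54.5 -33 [[455. 321.]]
-54.5 33 [[262. 209.]]
```

View pics/inbr_c.png

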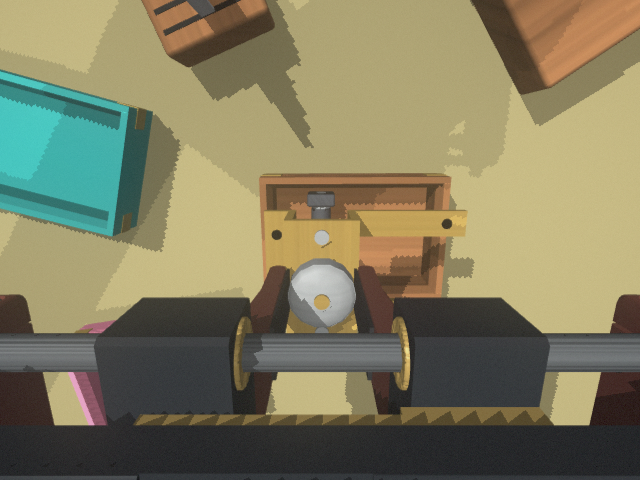

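The bracket hangs level and square: its outer corners are at (466,210) and (264,211), against a prediction of (466,209) and (262,209). Lowering.

Run:
```python
from h import *
n=np.array([-BX[1],BX[0]]); t=BOX-23.5*BX
lower(t,85,44,low=1.5); ctrl.gripper_to(50); ctrl.pause(.3); print(fz())
ctrl.movel([*t,170],max_speed=150); c,im=shot("w_brin")
for X in((54.5,33,10),(54.5,-33,10),(-54.5,33,10),(-23.5,0,53)): print(X,proj(c,[*(BOX+X[0]*BX+X[1]*n),X[2]]).round(0))
cv2.imwrite("pics/brin_c.png",cv2.resize(im[150:300,230:470],(800,500)))
```

```text
z0 f -3.3825727334570126 near (array([ 0.1, -1. , -2.9]), array([513.3, 189.8,  45.7]), 31.0, 27.25)
down h 43.5 (array([-1.8, -1. ,  6. ]), array([513.2, 189.8,  44. ]), 31.2, 28.45)
(array([0.3, 0.4, 0.1]), array([513.1, 189.7,  43.5]), 50.6, 29.27)
(54.5, 33, 10) [[411. 184.]]
(54.5, -33, 10) [[407. 256.]]
(-54.5, 33, 10) [[286. 184.]]
(-23.5, 0, 53) [[322. 232.]]
```

View pics/brin_c.png

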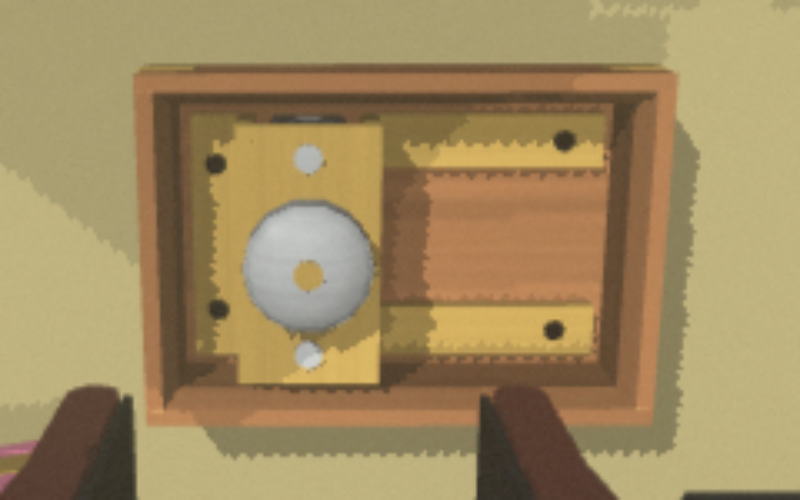

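The bracket is seated, with its fork end at pixel (411,184) as predicted. The spool is next.

Run:
```python
from h import *
n=np.array([-BX[1],BX[0]])
pick([470.8,-111.1],26.5,BY+np.pi/2,44,12,up=125)
t=BOX+26*BX; q=best([*t,125],BY+np.pi/2); ctrl.move_pose([*t,125],list(q)); ctrl.pause(.2); print(fz())
c,im=shot("w_insp")
a=np.linspace(0,2*np.pi,13)[:-1]
P=np.c_[t+28.5*(np.cos(a)[:,None]*BX+np.sin(a)[:,None]*n),np.full(12,125-26.5+16)]
im2=im.copy()
for u in proj(c,P): cv2.circle(im2,tuple(u.round().astype(int).tolist()),1,(0,0,255),-1)
cv2.imwrite("pics/insp_c.png",im2)
```

```text
at (array([-0.8, -0.7,  1.1]), array([ 470.9, -111.1,   26.6]), 44.1, 33.77)
gripped (array([0.1, 0.5, 1.3]), array([ 470.9, -111.1,   26.6]), 17.1, 34.52)
lifted (array([-0.3,  0.2, -1.1]), array([ 470.3, -111. ,  124.3]), 17.2, 35.68)
(array([-0.6,  0.5, -1.7]), array([554.9, 161.7, 125.1]), 16.9, 36.99)
```

View pics/insp_c.png

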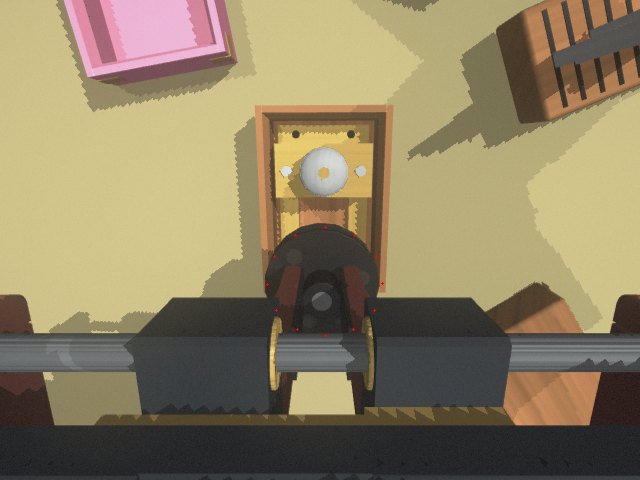

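The spool is held level. Its far edge is at row 223 against 226 predicted, about 1 mm towards the bell, so I shift 0.8 mm away from it and lower.

Run:
```python
from h import *
n=np.array([-BX[1],BX[0]]); t=BOX+26.8*BX
lower(t,62,36.5,low=1.5,thr=3); ctrl.pause(.1); ctrl.gripper_to(30); ctrl.pause(.3); print(fz())
ctrl.movel([*t,150],max_speed=120); ctrl.move_pose([BOX[0]-10,BOX[1],220],list(quat(BY+np.pi/2))); ctrl.pause(.2); print(fz())
c,im=shot("w_spin"); c2,s=shot("s_end","scene"); c3,tp=shot("t_end","top")
for X in((26,0,44),(-23.5,0,53),(54.5,0,26)): print(X,proj(c,[*(BOX+X[0]*BX+X[1]*n),X[2]]).round(0))
v=proj(c2,[*BOX,20])[0].astype(int)
a=cv2.resize(im[100:300,200:467],(400,300)); b=cv2.resize(s[v[1]-60:v[1]+60,v[0]-80:v[0]+80],(400,300),interpolation=cv2.INTER_CUBIC)
cv2.imwrite("pics/fin.png",np.vstack([np.hstack([a,b]),np.hstack([cv2.resize(s,(400,300)),cv2.resize(tp,(400,300))])]))
```

```text
z0 f 0.03899290980485426 near (array([ 0.3,  0.4, -1.3]), array([555.5, 162.7,  37.9]), 17.1, 38.77)
down h 36.0 (array([-1.4, -0.2,  5.7]), array([555.6, 162.7,  36.6]), 17.1, 39.98)
(array([-0.3, -0.7, -0. ]), array([555.5, 162.7,  36. ]), 29.9, 40.82)
(array([0.6, 0.2, 0.2]), array([522.4, 176.7, 218.4]), 29.8, 42.52)
(26, 0, 44) [[329. 254.]]
(-23.5, 0, 53) [[329. 204.]]
(54.5, 0, 26) [[328. 275.]]
```

View pics/fin.png

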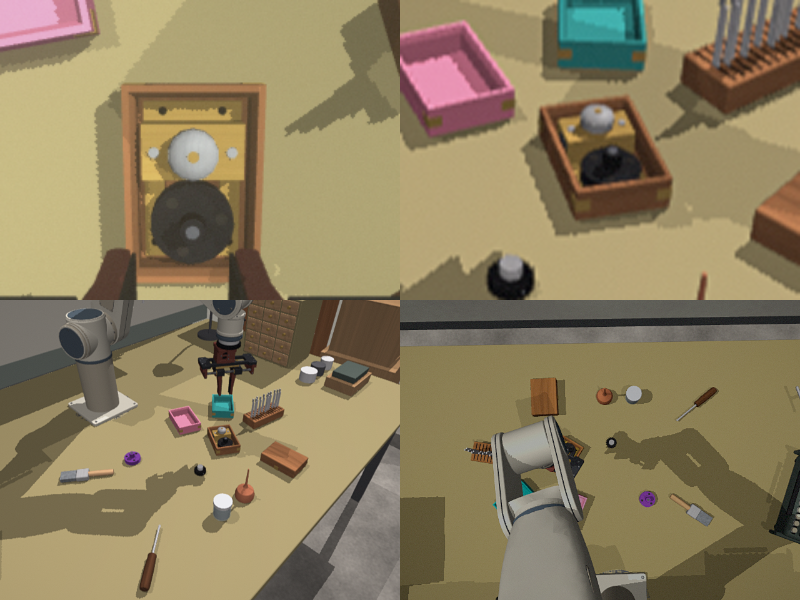

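The spool lies flat on the fork: the boss top is at (328,255) against (329,254) predicted, and contact came at the expected height. Everything else on the counter is where it was, so I hand in.

```bash
python3 -c "
from cell import ctrl; print(ctrl.hand_in())"
```

```text
the job is handed in; nothing more can be done
None
```

The feed roll, bracket and spool are packed in the teak box, each lowered and seated at its expected height and released, and the job was handed in at about 43 s of the 70 s limit.

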